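# Seat the heel block in the corner jig

## Robot

A 7-joint arm with a two-finger parallel gripper is mounted at the origin on the work surface. World frame = base frame: x ahead of the robot, y to its left, z up, the work surface at z = 0. Lengths are in m, angles in rad, forces in N, time in s.
With the tool pointing down it reaches from about 0.4 to 0.85 m from the base axis. Payload 10.4 kg.
Tool frame: the origin (TCP) lies at the very end of the fingers, on their centre line; the grasp point (between the pads) lies 19 mm behind it; z points along the fingers, y is the line along which they close (so a half turn about z gives the same grasp; the last joint's range is limited). The gripper opens to 85 mm and grips with 20 to 120 N. Pads are 22 mm wide; open, the fingers measure 114 mm over their backs; the gripper's body (76 mm by 85 mm) begins 54 mm behind the grasp point. The pads swing forward as they close: fully open they stand 13 mm farther back than shut.
Start: joints at [-1.159, 0.332, -0.065, 1.46, 0.022, 1.35, -0.088], TCP at [0.263, 0.567, 0.231] pointing down, gripper open.
Joint ranges: [-2.6, 2.6], [-0.5, 2.12], [-1.47, 1.34], [0.16, 2.42], [-1.27, 4.41], [0.06, 2.06], [-2.6, 2.6]. Speed limits (rad/s): [2.22, 2.22, 2.79, 2.79, 3.14, 3.14, 3.14].

## Interface

Orientations are given as a unit quaternion [w, x, y, z].
In Python, from cell import arm, cams, job gives the robot as it stands. The module is installed in compiled form; this text tells all that it offers.
- The arm moves only by the shell command python3 -m jog 'ROWS' [FORCE]. ROWS is JSON, one flat list of numbers, 5 for each row, row after row: the shift along the tool's x, y, z in units of 25 mm (1.0 is 25 mm), then the turn about the tool's z in units of 5 degrees (1.0 is 5 degrees), then the opening, from 0 (shut) to 1 (fully open). A call has 1 to 5 rows; each row shifts and turns the commanded pose from where the row before left it, along the tool's axes as they then stand; what a row does not reach is not made up. A row lasts 1/10 s, in which the tool goes at most 50 mm and 8.59 degrees, less where a joint would pass 70% of its speed; a pose out of reach is approached as far as the arm can. A call is refused whole if a number of a shift passes 1 or a number of a turn 1, either way. A call with a gripper value outside its range is refused whole. The fingers move at their own pace and stop on an object; FORCE is the grip in N (left out, the last holds). Time passes only in rows, so rows that do not move let the fingers close. It gives the time, the measured TCP pose, the force, the opening and the grip force at its end, in the units of the state.
- arm.observe(): the state, without advancing time (a new reading comes with each control period).
- cams.snapshot(name): name is "side" or "top"; returns the picture (480x640x3 uint8, red, green, blue); there is no depth.
- cams.camera_model(name): a dict with "camera_matrix" (3x3 intrinsics, pixels), "pose" (4x4, takes a point from camera to world coordinates). Camera axes: x right, y down, z forward; pixel columns grow to the right and rows downward; lengths in m; the calibration is good to about 2 mm. A picture is of the moment at which its call begins. camera_model takes no time and is no camera call.
- job.job_done(): hands the job in; it is judged then, once.
The state is a dict: "t": time; "joints": joint angles; "joint_vel": joint speeds; "effort": joint torques, N m; "eef_pos": TCP position; "eef_rot": TCP orientation; "wrist_force": force on the tool from outside, world axes, zero at the start; "wrist_torque": the same for the moment, N m; "opening": finger opening in m; "gripper_force": force on a finger pad.
Only numpy, scipy, OpenCV 4.12 (cv2) and the standard library are available. Lean on these libraries where they do the work, as an engineer would, in place of code of your own. Each camera call takes 0.05 s, during which the arm holds its last target. There are 200 camera calls.

## Task

Take the leftover cork offcut out of the corner jig and leave it in the steel scrap tray. Then pick up the tall stepped cork heel block, set it flat on the jig with its full-height end towards the short stop and its low step pointing away from it, and press it snugly into the corner so that it bears on both stops at once. Finish while still holding it there with a steady push on both stops, and leave the other things on the bench where they are.

Things in the scene. Friction and masses are not known exactly. Their poses are not given: they have to be found in the camera images.
- jig: Corner jig fixed to the bench: flat dark wooden base 200 x 160 x 15 mm (x, y, z) carrying two low aluminium stops. Origin at the centre of its underside, on the bench. x runs along the long stop, y along the short stop. It does not move during the job.
- corner (a point): The inner corner of the jig, where the inner faces of the two stops meet the base's top face (15 mm above the bench). Axes as the jig's: +x runs away from the corner along the long stop, +y away from it along the short stop, z up. The heel block fits with its origin at x = 42, y = 28, z = 0 mm from here and with its axes parallel to these.
- stop_long: Long stop, a square aluminium bar 200 x 15 x 15 mm (x, y, z) fixed along the base's -y edge; its top is 15 mm above the base, 30 mm above the bench. Inner face towards +y. Rigid. Origin at the centre of its underside, axes as the jig's.
- stop_short: Short stop, a square aluminium bar 15 x 145 x 15 mm (x, y, z) fixed along the base's -x edge; its top is 15 mm above the base, 30 mm above the bench. Inner face towards +x. Rigid. Origin at the centre of its underside, axes as the jig's.
- heel_block: Tall stepped cork heel block, about 0.12 kg, standing on the bench: 84 mm long (x), 56 mm wide (y), 50 mm high from x = -42 to +18 mm; the last 24 mm at the +x end are a step 25 mm high. Origin at the centre of the underside. Gripped across the width on the high part (centre x = -12 mm); fingertips kept 20 mm above its underside pass over the 15 mm stops.
- block_step_end (a point): Middle of the lower edge of the heel block's stepped end, at x = +42 mm of the block, on its underside.
- offcut: Leftover cork offcut, about 0.04 kg, lying on the jig's base in the way of the heel block: 56 mm long (x), 30 mm wide (y), 22 mm high, with a raised part 36 mm high from x = -28 to +2 mm. Origin at the centre of its underside. Gripped across its 30 mm width on the raised part (centre at x = -13 mm).
- scrap_tray: Open steel scrap tray standing loose on the bench, empty: 130 x 120 mm (x, y) outside, 35 mm high, walls and floor 4 to 5 mm thick, about 0.6 kg. Origin at the centre of its underside.
- low_block: A similar stepped cork block but only half as high: 84 x 56 mm, 24 mm high with a 12 mm step. Not wanted; leave it. Origin at the centre of its underside.
- hammer: Hammer lying at the far side of the bench, handle along its x. Leave it.
- glue_bottle: White closed bottle, 60 mm across, 160 mm high, standing. Origin at the centre of its underside. Leave it.
- nail_jar: Small glass jar with steel lid, 68 mm across, 70 mm high, standing. Origin at the centre of its underside. Leave it.
- whetstone: Grey sharpening stone 70 x 200 x 35 mm, lying. Origin at the centre of its underside. Leave it.
- tape_roll: Roll of paper tape lying flat, 100 mm across, 25 mm high. Origin at the centre of its underside. Leave it.
- pencil_mug: White mug, 76 mm across, 90 mm high, standing. Origin at the centre of its underside. Leave it.
There are look-alikes about, which are no part of the job. Leave any black look-alike of the heel_block alone.

How it is judged:
On the way, in this order (a step that is already met when the one before it is completed fails the run):
1. the offcut lies in the scrap tray, let go (x of offcut in the frame of scrap_tray between -0.063 and 0.063 m and y of offcut in the frame of scrap_tray between -0.058 and 0.058 m and z of offcut in the frame of scrap_tray below 0.036 m and angle between scrap_tray's own z axis and vertical below 0.1 rad and contact force between the fingers and offcut below 0.1 N and linear speed of offcut below 0.05 m/s), for 0.2 s.
2. the heel block is gripped and lifted clear of the bench (height (world z) of heel_block above 0.02 m and contact force between the fingers and heel_block above 1 N), for 0.1 s.
At the end, for the whole second after the job is handed in: Heel block flat on the jig base (3 mm, 0.05 rad), square to the stops (0.06 rad), within 4 mm of its seat, step away from the short stop; held or pushed by the fingers and bearing on both stops with over 1 N each through the last second. Offcut let go in the upright scrap tray (contact force between heel_block and stop_long above 1 N and contact force between heel_block and stop_short above 1 N and contact force between the fingers and heel_block above 1 N and x of heel_block in the frame of corner between 0.038 and 0.046 m and y of heel_block in the frame of corner between 0.024 and 0.032 m and z of heel_block in the frame of corner between -0.003 and 0.003 m and x of block_step_end in the frame of corner above 0.079 m and angle between the x axis of heel_block and the x axis of jig, either way round below 0.06 rad and angle between heel_block's own z axis and vertical below 0.05 rad and linear speed of heel_block below 0.01 m/s and x of offcut in the frame of scrap_tray between -0.063 and 0.063 m and y of offcut in the frame of scrap_tray between -0.058 and 0.058 m and z of offcut in the frame of scrap_tray below 0.036 m and angle between scrap_tray's own z axis and vertical below 0.1 rad and contact force between the fingers and offcut below 0.1 N and linear speed of offcut below 0.02 m/s); the arm keeps its last pose, push and grip.
It fails at once if another thing on the bench is moved more than 30 mm (distance of any of low_block, hammer, glue_bottle, nail_jar, whetstone, tape_roll, pencil_mug from where it was at the start of the episode above 0.03 m).
It also fails if it takes over 58 s, if anything falls off the work surface, if the arm or the gripper's body presses on something with over 40 N, if the wrist force passes 120 N, or if a joint passes its speed limit or range.

## Working session

There is one attempt and no reset: what is moved stays moved. The work goes in short steps, Python scripts to look and compute and a shell command to move; the robot and the scene stay as the last step left them, time stands still between calls to the robot, and variables do not carry over. Pictures are saved under pics/ and viewed, at most 10 in all, crops included, and the job is handed in when it is done.

```bash
mkdir -p pics; python3 - <<'E'
from cell import arm,cams,job
import cv2,numpy as np
for n in("top","side"):
    im=cams.snapshot(n); cv2.imwrite(f"pics/{n}0.png",im[:,:,::-1]); m=cams.camera_model(n); print(n,np.round(m["camera_matrix"],1).tolist(),np.round(m["pose"],4).tolist())
print(arm.observe())
E
```

```text
top [[526.8, 0.0, 317.0], [0.0, 526.8, 242.4], [0.0, 0.0, 1.0]] [[-0.0218, -0.9928, 0.1176, 0.3667], [-0.9997, 0.0232, 0.0103, 0.0173], [-0.0129, -0.1173, -0.993, 1.3722], [0.0, 0.0, 0.0, 1.0]]
side [[468.3, 0.0, 319.1], [0.0, 468.3, 242.0], [0.0, 0.0, 1.0]] [[0.8324, -0.3379, 0.4392, 0.0802], [-0.554, -0.5277, 0.6439, -0.6247], [0.0142, -0.7793, -0.6265, 0.6757], [0.0, 0.0, 0.0, 1.0]]
{'t': 0.1, 'joints': array([-1.1585812 ,  0.33277358, -0.06468417,  1.46085015,  0.02159169,
        1.34990215, -0.08851056]), 'joint_vel': array([ 0.00113485, -0.00228443,  0.00065481, -0.00304082, -0.00025052,
        0.00156643,  0.00060303]), 'effort': array([ 1.84324272e-03, -6.26743197e+01,  4.92515531e-02, -3.92429531e+01,
        1.62839564e-02,  6.95341034e-03, -4.21567762e-06]), 'eef_pos': array([0.26314528, 0.56653648, 0.2306208 ]), 'eef_rot': array([-1.07188770e-04,  2.15702947e-01,  9.76458834e-01, -6.09799538e-04]), 'wrist_force': array([-0.16933649,  0.27963411,  0.48432892]), 'wrist_torque': array([ 0.01284546, -0.00438955,  0.00410554]), 'gripper_force': 0.0, 'opening': 0.08538938878915624}
```

View pics/top0.png

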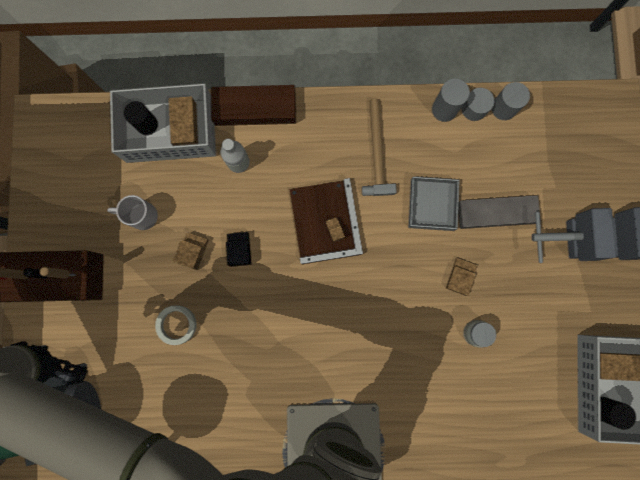

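View pics/side0.png

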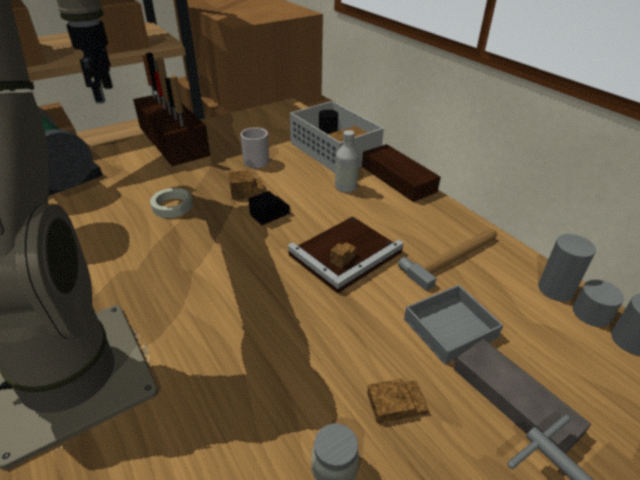

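```bash
cat > h.py <<'E'
import cv2,numpy as np
from cell import arm,cams,job
def ray(n,uv):
    m=cams.camera_model(n);K=np.array(m["camera_matrix"]);P=np.array(m["pose"])
    d=P[:3,:3]@np.linalg.inv(K)@np.array([uv[0],uv[1],1.]); return P[:3,3],d
def onz(n,uv,z):
    o,d=ray(n,uv); return (o+d*(z-o[2])/d[2])[:3]
def tri(a,b):   # top pixel, side pixel -> point, gap
    o1,d1=ray("top",a);o2,d2=ray("side",b)
    s=np.linalg.lstsq(np.c_[d1,-d2],o2-o1,rcond=None)[0]
    p,q=o1+d1*s[0],o2+d2*s[1]; return (p+q)/2,np.linalg.norm(p-q)
E
python3 - <<'E'
import cv2,numpy as np
t=cv2.imread("pics/top0.png");s=cv2.imread("pics/side0.png")
def c(i,x,y,w,h,W,H): return cv2.resize(i[y:y+h,x:x+w],(W,H),interpolation=cv2.INTER_CUBIC)
a=np.hstack([c(t,165,225,100,50,400,200),c(t,430,250,100,50,400,200)])
b=np.hstack([c(t,285,170,84,100,336,400),c(s,220,160,80,80,400,400)[:, :464]])
b=cv2.copyMakeBorder(b,0,0,0,800-b.shape[1],cv2.BORDER_CONSTANT)
m=np.vstack([a,b]); m=np.clip(m.astype(float)*1.5,0,255).astype(np.uint8)
cv2.imwrite("pics/crop1.png",m)
n=c(s,270,210,160,120,800,600); cv2.imwrite("pics/crop2.png",np.clip(n*1.5,0,255).astype(np.uint8))
E
```

```text
(no output)
```

View pics/crop1.png

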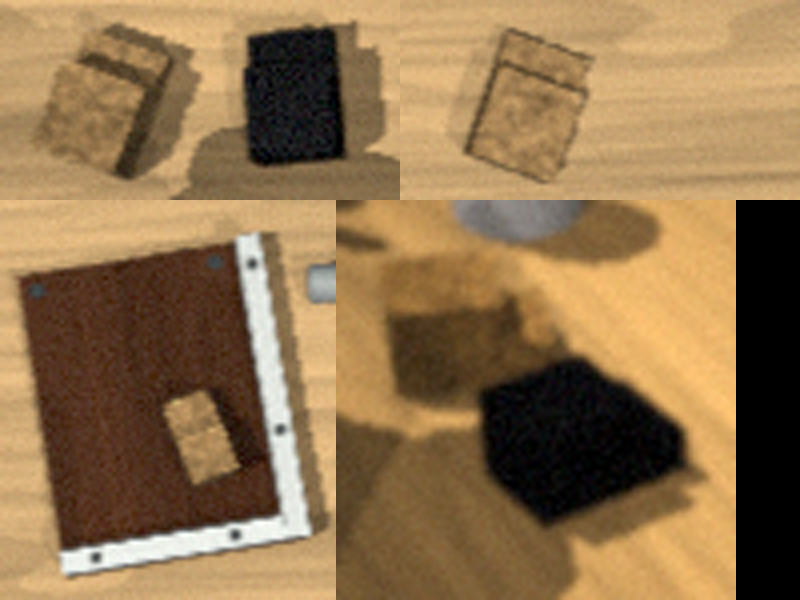

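View pics/crop2.png

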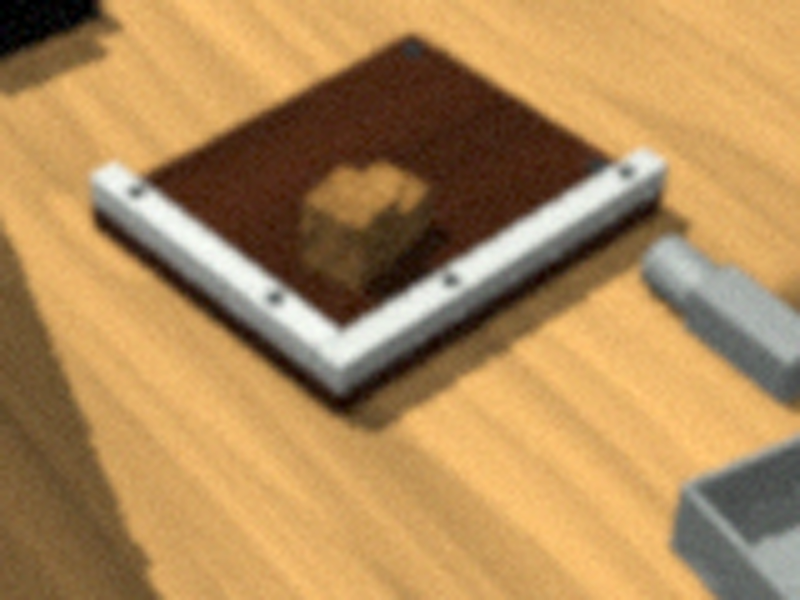

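```bash
python3 - <<'E'
from h import *
np.set_printoptions(precision=4,suppress=True)
P=lambda x,y,s,x0,y0:((x+.5)/s-.5+x0,(y+.5)/s-.5+y0)
J=lambda x,y:P(x,y-200,4,285,170); S=lambda x,y:P(x,y,5,270,210); H=lambda x,y:P(x,y,4,165,225); G=lambda x,y:P(x-336,y-200,5,220,160)
for n,a,b in [("outer",J(312,535),S(342,366)),("inner",J(281,516),S(342,327)),("longend",J(262,233),S(663,160)),("shortend",J(65,577),S(93,178)),
 ("off -x+y",J(195,485),S(302,207)),("off -x-y",J(242,467),S(360,228)),
 ("heel -x-y",H(122,178),G(385,310)),("heel -x+y",H(35,140),G(393,252)),("heel s-y",H(150,90),G(515,297))]:
    print(n,*tri(a,b))
for n,a,z in [("outer",J(312,535),.03),("inner",J(281,516),.03),("longend",J(262,233),.03),("shortend",J(65,577),.03),
 ("o-x+y",J(195,485),.051),("o-x-y",J(242,467),.051),("o s+y",J(180,440),.051),("o s-y",J(226,430),.051),("o+x+y",J(162,405),.037),("o+x-y",J(205,390),.037),
 ("h-x+y",H(35,140),.05),("h-x-y",H(122,178),.05),("hs+y",H(73,62),.05),("hs-y",H(148,92),.05),("h+x+y",H(108,25),.025),("h+x-y",H(172,50),.025),
 ("traytop 4 LB",(410,228),.035),("RB",(458,230),.035),("RT",(459,180),.035),("LT",(414,178),.035)]:
    print(n,onz("top",a,z)[:2])
E
```

```text
outer [ 0.4955 -0.0853  0.0256] 0.0005713908183774737
inner [ 0.5086 -0.0661  0.0251] 0.0014892144203223984
longend [ 0.692  -0.0579  0.028 ] 0.0029580176360363797
shortend [0.473  0.0733 0.0235] 0.0022048404698501484
off -x+y [ 0.5274 -0.0107  0.0416] 0.0001002838659871423
off -x-y [ 0.5369 -0.0403  0.0469] 0.0013940441770114856
heel -x-y [0.462  0.3391 0.0526] 0.0012888035818087269
heel -x+y [0.4895 0.3939 0.0504] 0.003316356609573491
heel s-y [0.5211 0.3206 0.0502] 0.006512796198826775
outer [ 0.4948 -0.0848]
inner [ 0.5075 -0.0654]
longend [ 0.6927 -0.0587]
shortend [0.4715 0.0735]
o-x+y [ 0.5262 -0.0105]
o-x-y [ 0.537  -0.0405]
o s+y [ 0.5551 -0.0017]
o s-y [ 0.5608 -0.031 ]
o+x+y [0.58  0.009]
o+x-y [ 0.5891 -0.0188]
h-x+y [0.4881 0.3947]
h-x-y [0.4628 0.3395]
hs+y [0.5371 0.371 ]
hs-y [0.5169 0.3233]
h+x+y [0.564  0.3552]
h+x-y [0.5467 0.3136]
traytop 4 LB [ 0.5567 -0.2076]
RB [ 0.5487 -0.3297]
RT [ 0.6789 -0.3392]
LT [ 0.6871 -0.2235]
```

```bash
cat > go.py <<'E'
import sys
from h import *
from scipy.spatial.transform import Rotation as R
x,y,z,yaw=map(float,sys.argv[1:5])   # yaw: world angle (deg) of the object's x; tool y is at yaw+90
s=arm.observe();q=s["eef_rot"];r=R.from_quat([q[1],q[2],q[3],q[0]]);Y=r.as_matrix()[:,1]
d=((yaw+90-np.degrees(np.arctan2(Y[1],Y[0]))+90)%180)-90
r2=r*R.from_euler('z',-d,degrees=True)
dp=np.array([x,y,z])-s["eef_pos"]
print("t %.2f"%s["t"],"pos",s["eef_pos"].round(4),"turn",round(-d/5,2),"now",(r.inv().apply(dp)/.025).round(2),"after turn",(r2.inv().apply(dp)/.025).round(2),"open %.4f"%s["opening"],"F",s["wrist_force"].round(1),"g %.1f"%s["gripper_force"],"tilt",r.as_matrix()[:,2].round(3))
E
python3 -m jog '[-1,-0.82,0.2,0,0.58,-1,-0.82,0.2,0,0.58,-1,-0.82,0.2,0,0.58,-1,-0.82,0.2,0,0.58,-1,-0.82,0.2,0,0.58]' 30
python3 -m jog '[-1,-0.82,0.2,0,0.58,-1,-0.82,0.2,0,0.58,-1,-0.82,0.2,0,0.58,-1,-0.82,0.2,0,0.58,-1,-0.82,0.2,0,0.58]' >/dev/null
python3 -m jog '[-1,-0.82,0.2,0,0.58,-1,-0.82,0.2,0,0.58,-1,-0.82,0.2,0,0.58,-1,-0.82,0.2,0,0.58,-1,-0.82,0.2,0,0.58]' >/dev/null
python3 -m jog '[-1,-0.82,0.2,0,0.58,-1,-0.82,0.2,0,0.58,-1,-0.82,0.2,0,0.58,-1,-0.82,0.2,0,0.58,-1,-0.82,0.2,0,0.58]' >/dev/null
python3 -m jog '[0,0,0,-1,0.58,0,0,0,-1,0.58,0,0,0,-1,0.58,0,0,0,-1,0.58,0,0,0,-1,0.58]' >/dev/null
python3 -m jog '[0,0,0,-1,0.58,0,0,0,-1,0.58,0,0,0,-1,0.58,0,0,0,-0.9,0.58,0,0,0,0,0.58]'
python3 go.py .5458 -.0196 .030 19.5
```

```text
t: 0.6
eef_pos: [0.3338, 0.4198, 0.2058]
eef_rot: [-0.0, 0.216, 0.976, -0.0]
wrist_force: [0.1, 0.0, 1.1]
opening: 0.0498
gripper_force: 0.0
t: 3.1
eef_pos: [0.5438, -0.0156, 0.131]
eef_rot: [-0.0, -0.171, 0.985, 0.0]
wrist_force: [0.2, -0.7, 0.9]
opening: 0.0497
gripper_force: 0.0
t 3.10 pos [ 0.5438 -0.0156  0.131 ] turn 0.03 now [-0.02 -0.18  4.04] after turn [-0.02 -0.18  4.04] open 0.0497 F [ 0.2 -0.7  0.9] g 0.0 tilt [-0.001  0.    -1.   ]
```

```bash

python3 -m jog '[0,-0.18,0.8,0,0.58,0,0,0.8,0,0.58,0,0,0.8,0,0.58,0,0,0.8,0,0.58,0,0,0.8,0,0.58]'
python3 -m jog '[0,0,0.04,0,0.58,0,0,0,0,0.1,0,0,0,0,0.1,0,0,0,0,0.1,0,0,0,0,0.1]' 30
python3 go.py .5458 -.0196 .030 19.5
python3 - <<'E'
from h import *
t=cams.snapshot("top")[180:280,290:390];s=cams.snapshot("side")[180:300,270:390]
m=np.hstack([cv2.resize(t,(400,400),interpolation=2),cv2.resize(s,(400,400),interpolation=2)])
cv2.imwrite("pics/g1.png",np.clip(m[:,:,::-1]*1.5,0,255).astype(np.uint8))
E
```

```text
t: 3.6
eef_pos: [0.5454, -0.0198, 0.0304]
eef_rot: [-0.0, -0.169, 0.986, 0.0]
wrist_force: [0.4, -0.0, 0.0]
opening: 0.0496
gripper_force: 0.0
t: 4.1
eef_pos: [0.5461, -0.0197, 0.0311]
eef_rot: [0.001, -0.17, 0.985, 0.0]
wrist_force: [-0.0, 0.1, 1.4]
opening: 0.0296
gripper_force: 30.5
t 4.10 pos [ 0.5461 -0.0197  0.0311] turn 0.02 now [0.01 0.01 0.04] after turn [0.01 0.01 0.04] open 0.0296 F [-0.   0.1  1.4] g 30.5 tilt [ 0.001  0.    -1.   ]
```

View pics/g1.png

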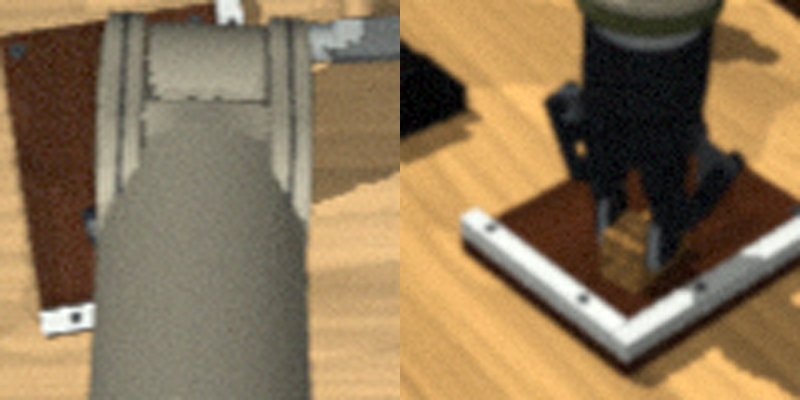

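```bash

python3 -m jog '[0,0,-0.5,0,0.1,0,0,-0.8,0,0.1,0,0,-0.9,0,0.1,0,0,-0.8,0,0.1,0,0,-0.5,0,0.1]'
python3 -m jog '[0.1,-0.9,0,0,0.1,0.1,-0.9,0,0,0.1,0.1,-0.9,0,0,0.1,0.1,-0.9,0,0,0.1,0.1,-0.9,0,0,0.1]' >/dev/null
python3 -m jog '[0.1,-0.9,0,0,0.1,0.1,-0.9,0,0,0.1,0.1,-0.9,0,0,0.1,0.1,-0.9,0,0,0.1,0.1,-0.9,0,0,0.1]' >/dev/null
python3 -m jog '[0.1,-0.8,0,0,0.1,0.1,-0.8,0,0,0.1,0,0,0,0,0.1]'
python3 go.py .606 -.279 .030 19.5
```

```text
t: 4.7
eef_pos: [0.5462, -0.0199, 0.1201]
eef_rot: [0.001, -0.17, 0.985, -0.0]
wrist_force: [-1.4, -0.3, -0.2]
opening: 0.0296
gripper_force: 30.2
t: 6.0
eef_pos: [0.6053, -0.2828, 0.1178]
eef_rot: [-0.001, -0.168, 0.986, -0.001]
wrist_force: [-0.5, 0.0, -0.0]
opening: 0.0298
gripper_force: 30.2
t 6.00 pos [ 0.6053 -0.2828  0.1178] turn -0.02 now [-0.08  0.14  3.51] after turn [-0.08  0.14  3.51] open 0.0298 F [-0.5  0.  -0. ] g 30.2 tilt [-0.001 -0.002 -1.   ]
```

```bash

python3 -m jog '[-0.08,0.14,0.9,0,0.1,0,0,0.9,0,0.1,0,0,0.9,0,0.1,0,0,0.7,0,0.1,0,0,0,0,0.1]'
python3 -m jog '[0,0,0,0,0.55,0,0,0,0,0.55,0,0,0,0,0.55,0,0,-0.5,0,0.55,0,0,-1,0,0.55]'
python3 -m jog '[0,0,-1,0,0.55,0,0,-1,0,0.55,0,0,-1,0,0.55,0,0,-1,0,0.55,0,0,-0.5,0,0.55]'
python3 go.py .504 .3555 .17 -23.5
python3 - <<'E'
from h import *
t=cams.snapshot("top")[160:260,390:490];s=cams.snapshot("side")[260:380,390:510]
m=np.hstack([cv2.resize(t,(400,400),interpolation=2),cv2.resize(s,(400,400),interpolation=2)])
cv2.imwrite("pics/g2.png",np.clip(m[:,:,::-1]*1.5,0,255).astype(np.uint8))
E
```

```text
t: 6.5
eef_pos: [0.6053, -0.2741, 0.0302]
eef_rot: [-0.002, -0.17, 0.985, 0.001]
wrist_force: [0.4, 0.5, -0.3]
opening: 0.0292
gripper_force: 30.2
t: 7.0
eef_pos: [0.6059, -0.2751, 0.0701]
eef_rot: [-0.001, -0.17, 0.985, 0.001]
wrist_force: [0.0, -0.1, 0.1]
opening: 0.0469
gripper_force: 0.0
t: 7.5
eef_pos: [0.6077, -0.2762, 0.1866]
eef_rot: [0.002, -0.17, 0.985, -0.001]
wrist_force: [0.4, -0.7, -0.1]
opening: 0.047
gripper_force: 0.0
t 7.50 pos [ 0.6077 -0.2762  0.1866] turn 8.61 now [-4.56 25.2   0.62] after turn [13.88 21.52  0.62] open 0.0470 F [ 0.4 -0.7 -0.1] g 0.0 tilt [ 0.004 -0.001 -1.   ]
```

View pics/g2.png

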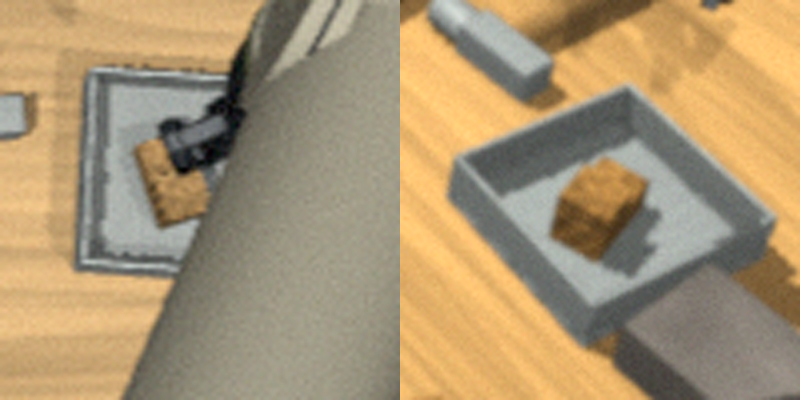

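```bash

python3 -m jog '[-0.18,1,0,0,1,-0.18,1,0,0,1,-0.18,1,0,0,1,-0.18,1,0,0,1,-0.18,1,0,0,1]' >/dev/null
python3 -m jog '[-0.18,1,0,0,1,-0.18,1,0,0,1,-0.18,1,0,0,1,-0.18,1,0,0,1,-0.18,1,0,0,1]' >/dev/null
python3 -m jog '[-0.18,1,0,0,1,-0.18,1,0,0,1,-0.18,1,0,0,1,-0.18,1,0,0,1,-0.18,1,0,0,1]' >/dev/null
python3 -m jog '[-0.18,1,0,0,1,-0.18,1,0,0,1,-0.18,1,0,0,1,-0.18,1,0,0,1,-0.18,1,0,0,1]' >/dev/null
python3 -m jog '[-0.18,1,0,0,1,-0.18,1,0,0,1,-0.18,1,0,0,1,-0.18,1,0,0,1,-0.18,1,0,0,1]' >/dev/null
python3 -m jog '[0,0,0,1,1,0,0,0,1,1,0,0,0,1,1,0,0,0,1,1,0,0,0,1,1]' >/dev/null
python3 -m jog '[0,0,0,1,1,0,0,0,1,1,0,0,0,1,1,0,0,0,0.6,1,0,0,0,0,1]' >/dev/null
python3 go.py .504 .3555 .023 -23.5
```

```text
t 11.10 pos [0.5027 0.3507 0.1815] turn 0.01 now [0.02 0.21 6.34] after turn [0.02 0.21 6.34] open 0.0855 F [-0.4  0.1  0.6] g 0.0 tilt [-0.001 -0.001 -1.   ]
```

```bash

python3 -m jog '[0.02,0.21,0.8,0,1,0,0,1,0,1,0,0,1,0,1,0,0,1,0,1,0,0,1,0,1]' >/dev/null
python3 -m jog '[0,0,0.8,0,1,0,0,0.5,0,1,0,0,0.3,0,1,0,0,0,0,1,0,0,0,0,1]' >/dev/null
python3 go.py .504 .3555 .020 -23.5
python3 - <<'E'
from h import *
s=cams.snapshot("side")[130:230,180:300];t=cams.snapshot("top")[205:305,140:240]
m=np.hstack([cv2.resize(t,(400,400),interpolation=2),cv2.resize(s,(400,400),interpolation=2)])
cv2.imwrite("pics/g3.png",np.clip(m[:,:,::-1]*1.7,0,255).astype(np.uint8))
E
```

```text
t 12.10 pos [0.5053 0.3563 0.0236] turn 0.02 now [ 0.04 -0.05  0.14] after turn [ 0.04 -0.05  0.14] open 0.0852 F [ 0.   0.2 -0.2] g 0.0 tilt [ 0.001  0.001 -1.   ]
```

View pics/g3.png

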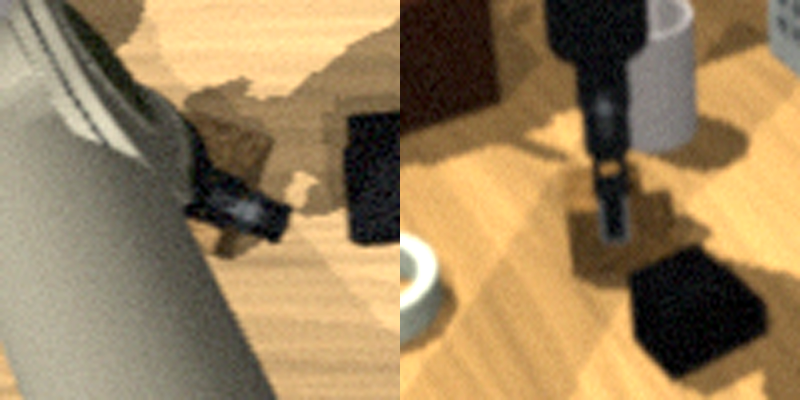

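```bash

python3 -m jog '[0,0,0.14,0,0.3,0,0,0,0,0.3,0,0,0,0,0.3,0,0,0,0,0.3,0,0,0,0,0.3]' 60
python3 -m jog '[0,0,-0.3,0,0.3,0,0,-0.5,0,0.3,0,0,-0.8,0,0.3,0,0,-0.8,0,0.3,0,0,-0.8,0,0.3]'
python3 go.py .5334 -.0352 .060 7.9
python3 - <<'E'
from h import *
s=cams.snapshot("side")[90:210,180:300];t=cams.snapshot("top")[205:305,140:240]
m=np.hstack([cv2.resize(t,(400,400),interpolation=2),cv2.resize(s,(400,400),interpolation=2)])
cv2.imwrite("pics/g4.png",np.clip(m[:,:,::-1]*1.7,0,255).astype(np.uint8))
E
```

```text
t: 12.7
eef_pos: [0.5052, 0.3563, 0.0198]
eef_rot: [0.0, 0.203, 0.979, 0.0]
wrist_force: [-0.4, -0.6, 5.2]
opening: 0.0554
gripper_force: 63.6
t: 13.2
eef_pos: [0.5049, 0.3559, 0.1009]
eef_rot: [0.0, 0.203, 0.979, 0.0]
wrist_force: [-0.1, -0.4, -1.0]
opening: 0.0554
gripper_force: 62.9
t 13.20 pos [0.5049 0.3559 0.1009] turn -6.26 now [ -7.26 -13.9    1.63] after turn [  1.02 -15.65   1.63] open 0.0554 F [-0.1 -0.4 -1. ] g 62.9 tilt [ 0.  0. -1.]
```

View pics/g4.png

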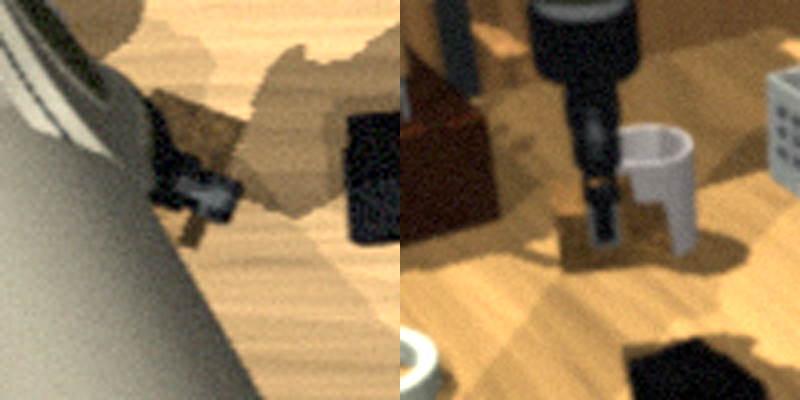

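```bash

python3 -m jog '[0,0,0,-1,0.3,0,0,0,-1,0.3,0,0,0,-1,0.3,0,0,0,-1,0.3,0,0,0,-1,0.3]' >/dev/null
python3 -m jog '[0,0,0,-1,0.3,0,0,0,-0.26,0.3,0,-0.5,0,0,0.3,0,-0.9,0,0,0.3,0,-0.9,0,0,0.3]' >/dev/null
python3 -m jog '[0,-0.9,0,0,0.3,0,-0.9,0,0,0.3,0,-0.9,0,0,0.3,0,-0.9,0,0,0.3,0,-0.9,0,0,0.3]' >/dev/null
python3 -m jog '[0,-0.9,0,0,0.3,0,-0.9,0,0,0.3,0,-0.9,0,0,0.3,0,-0.9,0,0,0.3,0,-0.9,0,0,0.3]' >/dev/null
python3 -m jog '[0.2,-0.9,0,0,0.3,0.2,-0.8,0,0,0.3,0.1,-0.7,0,0,0.3,0,-0.5,0,0,0.3,0,0,0,0,0.3]' >/dev/null
python3 go.py .5436 -.0216 .045 7.9
python3 - <<'E'
from h import *
s=cams.snapshot("side")[190:310,270:430]
cv2.imwrite("pics/g5.png",np.clip(cv2.resize(s,(800,600),interpolation=2)[:,:,::-1]*1.7,0,255).astype(np.uint8))
E
```

```text
t 15.80 pos [5.412e-01 2.000e-04 9.930e-02] turn -0.05 now [ 0.02 -0.88  2.17] after turn [ 0.02 -0.88  2.17] open 0.0554 F [ 0.   0.5 -1.4] g 63.0 tilt [ 0.    -0.001 -1.   ]
```

View pics/g5.png

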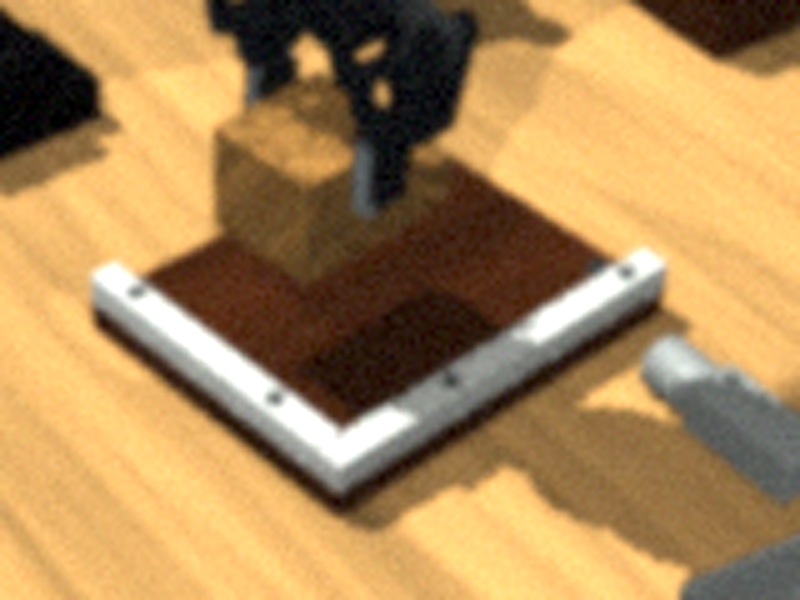

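```bash

python3 -c "
from h import *
print(onz('side',(331.4,228),.129), 'expected from tool', np.array([.5412,.0002])-.030*np.array([.9905,.1375])-.028*np.array([-.1375,.9905]))"
python3 -m jog '[0,-0.3,0.5,0,0.3,0,-0.3,0.8,0,0.3,0,0,0.6,0,0.3,0,0,0.4,0,0.3,0,0,0,0,0.3]' >/dev/null
python3 go.py .5334 -.0352 .035 7.9
python3 -m jog '[0,0,0.05,0,0.3,0,0,0.05,0,0.3,0,0,0,0,0.3]' >/dev/null
python3 go.py .5334 -.0352 .035 7.9
```

```text
[ 0.50759849 -0.03971114  0.129     ] expected from tool [ 0.515335 -0.031659]
t 16.35 pos [ 0.5421 -0.0117  0.0399] turn 0.01 now [ 0.48 -0.88  0.2 ] after turn [ 0.48 -0.88  0.2 ] open 0.0553 F [ 0.1 -1.1 -0.8] g 63.0 tilt [-0.003 -0.    -1.   ]
t 16.65 pos [ 0.5437 -0.0121  0.0398] turn 0.0 now [ 0.53 -0.86  0.19] after turn [ 0.53 -0.86  0.19] open 0.0551 F [-0.7  0.1 -0.6] g 63.0 tilt [ 0.001  0.    -1.   ]
```

```bash

for i in 1; do python3 -m jog '[0,0,0.06,0,0.3,0,0,0,0,0.3]'|grep -E "pos|force"
python3 -m jog '[0,0,0.06,0,0.3,0,0,0,0,0.3]'|grep -E "pos|wrist"
python3 -m jog '[0,0,0.06,0,0.3,0,0,0,0,0.3]'|grep -E "pos|wrist"; done
```

```text
eef_pos: [0.5434, -0.0122, 0.0379]
wrist_force: [-0.7, 0.2, -1.1]
gripper_force: 63.0
eef_pos: [0.5432, -0.0122, 0.0361]
wrist_force: [-0.8, -0.6, -1.3]
eef_pos: [0.5434, -0.0122, 0.0348]
wrist_force: [0.1, 0.4, -0.5]
```

```bash

python3 -m jog '[0,0,0.04,0,0.3,0,0,0,0,0.3]'|grep -E "pos|wrist"
python3 -m jog '[0,0,0.04,0,0.3,0,0,0,0,0.3]'|grep -E "pos|wrist"
```

```text
eef_pos: [0.5435, -0.0122, 0.0348]
wrist_force: [-6.5, 0.4, 12.2]
eef_pos: [0.5435, -0.0122, 0.0347]
wrist_force: [-11.9, 0.2, 25.2]
```

```bash

python3 -m jog '[0,0,-0.07,0,0.3,0,-0.15,0,0,0.3,0,-0.2,0,0,0.3,0,-0.2,0,0,0.3,0,0,0,0,0.3]'|grep -E "pos|wrist"
python3 -m jog '[0,-0.1,0,0,0.3,0,0,0,0,0.3]'|grep -E "pos|wrist"
python3 -m jog '[0,-0.07,0,0,0.3,0,0,0,0,0.3]'|grep -E "pos|wrist"
```

```text
eef_pos: [0.5458, -0.0269, 0.0348]
wrist_force: [0.7, -0.2, 5.0]
eef_pos: [0.546, -0.0283, 0.0348]
wrist_force: [0.3, 4.0, 5.7]
eef_pos: [0.5462, -0.0297, 0.0348]
wrist_force: [-0.2, 3.6, 5.9]
```

```bash

python3 -m jog '[0,-0.08,0,0,0.3,0,0,0,0,0.3]'|grep -E "pos|wrist"
python3 -m jog '[0,-0.06,0,0,0.3,0,0,0,0,0.3]'|grep -E "pos|wrist"
python3 -m jog '[0,-0.04,0,0,0.3,0,0,0,0,0.3]'|grep -E "pos|wrist"
python3 -m jog '[0,-0.04,0,0,0.3,0,0,0,0,0.3]'|grep -E "pos|wrist"
```

```text
eef_pos: [0.5465, -0.0317, 0.0348]
wrist_force: [-0.5, 3.5, 5.3]
eef_pos: [0.5467, -0.0331, 0.0348]
wrist_force: [-0.6, 3.7, 5.6]
eef_pos: [0.5467, -0.0333, 0.0348]
wrist_force: [-0.7, 6.2, 7.4]
eef_pos: [0.5467, -0.0333, 0.0348]
wrist_force: [-2.2, 9.7, 9.0]
```

```bash

python3 -m jog '[0.15,0,0,0,0.3,0.1,0,0,0,0.3,0,0,0,0,0.3]'|grep -E "pos|wrist"
python3 -m jog '[0.08,0,0,0,0.3,0,0,0,0,0.3]'|grep -E "pos|wrist"
python3 -m jog '[0.06,0,0,0,0.3,0,0,0,0,0.3]'|grep -E "pos|wrist"
python3 -m jog '[0.05,0,0,0,0.3,0,0,0,0,0.3]'|grep -E "pos|wrist"
```

```text
eef_pos: [0.5417, -0.0341, 0.035]
wrist_force: [4.8, 8.8, 2.3]
eef_pos: [0.5399, -0.0343, 0.035]
wrist_force: [5.4, 9.9, 1.8]
eef_pos: [0.5385, -0.0345, 0.035]
wrist_force: [4.4, 8.9, 1.7]
eef_pos: [0.538, -0.0346, 0.0352]
wrist_force: [6.9, 9.1, -0.4]
```

```bash

python3 -m jog '[0.03,0,0.03,0,0.3,0,0,0,0,0.3]'|grep -E "pos|rot|wrist"
python3 -m jog '[0.03,0,0.02,0,0.3,0,0,0,0,0.3]'|grep -E "pos|rot|wrist"
python3 -m jog '[0.03,0,0,0,0.3,0,0,0,0,0.3]'|grep -E "pos|rot|wrist"
python3 - <<'E'
from h import *
s=cams.snapshot("side")[190:310,270:430]
cv2.imwrite("pics/g6.png",np.clip(cv2.resize(s,(800,600),interpolation=2)[:,:,::-1]*1.7,0,255).astype(np.uint8))
E
```

```text
eef_pos: [0.5381, -0.0346, 0.0351]
eef_rot: [0.003, -0.069, 0.998, 0.001]
wrist_force: [8.4, 10.1, 4.7]
eef_pos: [0.5381, -0.0346, 0.0351]
eef_rot: [0.004, -0.07, 0.998, 0.001]
wrist_force: [9.4, 10.8, 6.7]
eef_pos: [0.5379, -0.0346, 0.0353]
eef_rot: [0.005, -0.069, 0.998, 0.001]
wrist_force: [12.3, 10.8, 4.0]
```

View pics/g6.png

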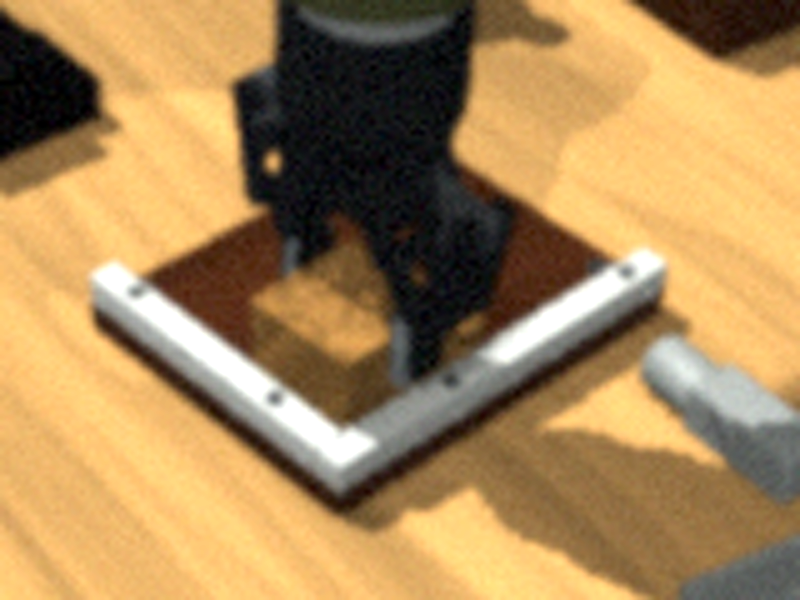

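```bash

python3 -c "
from h import *
print(onz('side',(338.6,261.6),.065),onz('side',(320.1,249.3),.065),'stop inner top',onz('side',(338.6,275),.03))"
python3 -m jog '[0.02,-0.03,0.03,0,0.3,0,0,0,0,0.3,0,0,0,0,0.3]'|grep -E "pos|rot|wrist|grip"
python3 -m jog '[0,0,0,0,0.3,0,0,0,0,0.3,0,0,0,0,0.3,0,0,0,0,0.3,0,0,0,0,0.3]'|grep -E "pos|rot|wrist|grip"
python3 go.py .5334 -.0352 .035 7.9
```

```text
[ 0.50663322 -0.06950994  0.065     ] [ 0.49696849 -0.01801618  0.065     ] stop inner top [ 0.5071331  -0.07123806  0.03      ]
eef_pos: [0.5381, -0.0346, 0.0351]
eef_rot: [0.005, -0.07, 0.998, 0.002]
wrist_force: [11.0, 13.2, 10.0]
gripper_force: 63.8
eef_pos: [0.5381, -0.0346, 0.0351]
eef_rot: [0.005, -0.07, 0.998, 0.002]
wrist_force: [10.8, 13.1, 9.6]
gripper_force: 63.8
t 21.70 pos [ 0.5381 -0.0346  0.0351] turn 0.02 now [0.19 0.   0.  ] after turn [0.19 0.   0.  ] open 0.0553 F [10.8 13.1  9.6] g 63.8 tilt [ 0.01   0.004 -1.   ]
```

```bash

python3 -m jog '[0.06,-0.02,0,0,0.3,0,0,0,0,0.3,0,0,0,0,0.3]'|grep -E "pos|rot|wrist|grip"
python3 -m jog '[0.06,-0.02,0.02,0,0.3,0,0,0,0,0.3,0,0,0,0,0.3,0,0,0,0,0.3]'|grep -E "pos|rot|wrist|grip"
```

```text
eef_pos: [0.5378, -0.0347, 0.0354]
eef_rot: [0.006, -0.07, 0.998, 0.002]
wrist_force: [16.1, 15.4, 8.4]
gripper_force: 62.7
eef_pos: [0.5377, -0.0347, 0.0356]
eef_rot: [0.008, -0.07, 0.998, 0.002]
wrist_force: [19.0, 17.2, 7.6]
gripper_force: 62.7
```

```bash
python3 -m jog '[0,0,0,0,0.3,0,0,0,0,0.3,0,0,0,0,0.3,0,0,0,0,0.3,0,0,0,0,0.3]'|grep -E "pos|rot|wrist|grip"; python3 -c "
from cell import job
print(job.job_done())"
```

```text
eef_pos: [0.5377, -0.0347, 0.0355]
eef_rot: [0.008, -0.07, 0.998, 0.002]
wrist_force: [18.2, 16.1, 7.6]
gripper_force: 62.7
the job is handed in; nothing more can be done
None
```

I handed the job in at about 23 s: the offcut is lying let go in the scrap tray, and the arm is still holding the heel block in the jig corner, step away from the short stop, with a steady 16–18 N towards each stop; no pass or fail came back.

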